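# Meter two yellow balls out of the feed box

### The arm

A 7-joint arm with a two-finger parallel gripper is mounted at the origin on the work surface. World frame = base frame: x ahead of the robot, y to its left, z up, the work surface at z = 0. Lengths are in m, angles in rad, forces in N, time in s.
With the tool pointing down it reaches from about 0.425 to 0.875 m from the base axis. Payload 8.4 kg.
Tool frame: the origin (TCP) lies at the very end of the fingers, on their centre line; the grasp point (between the pads) lies robot.tcp_to_grasp behind it (robot.tcp_to_grasp is the distance from the TCP to the grasp point, in m); x points along the fingers, z is the direction in which the jaws open and shut, and the axes are right-handed (so a half turn about x gives the same grasp; the last joint's range is limited). The gripper opens to 85 mm and grips with 20 to 120 N. Pads are 22 mm wide; open, the fingers measure 114 mm over their backs; the gripper's body (76 mm by 85 mm) begins 54 mm behind the grasp point. The pads swing forward as they close: fully open they stand 13 mm farther back than shut.
Start: joints at [-1.392, 0.333, 0.04, 1.465, -0.013, 1.343, -0.059], TCP at [0.178, 0.625, 0.231] pointing down, gripper open.
Joint ranges: [-2.58, 2.58], [-0.38, 2.09], [-1.3, 1.39], [0.25, 2.4], [-1.5, 4.64], [0.08, 2.09], [-2.65, 2.65]. Speed limits (rad/s): [2.22, 2.22, 2.79, 2.79, 3.14, 3.14, 3.14].

### API

Orientations are given as a rotation vector (axis times angle).
In Python, from bench import robot, imaging, job gives the robot as it stands.
- The arm moves only by the shell command python3 -m jog 'ROWS'. ROWS is JSON, a list of rows, each a list of 5 numbers: the finger opening in mm, from 0 to 85.4, then the shift along the world's x, y, z in mm, then the turn about the world's z in degrees. In form: [[gripper, x, y, z, yaw], ...]. A call has 1 to 12 rows; each row is the pose to reach, as a shift and turn from the pose commanded when the call began; what a row does not reach only later rows make up. A row lasts 1/10 s, in which the tool goes at most 50 mm and 8.59 degrees, less where a joint would pass 70% of its speed; a pose out of reach is approached as far as the arm can. A call with a gripper value outside its range is refused whole. The fingers move at their own pace and stop on an object; the grip force is fixed at half the most. Time passes only in rows, so rows that repeat a pose let the fingers close. It gives the time, the measured TCP pose, the force and the opening at its end, in the units of the state.
- robot.get_state(): the state, without advancing time (a new reading comes with each control period).
- imaging.read_camera(name): name is "side" or "top" or "wrist"; returns a dict with "color" (400x640x3 uint8, blue, green, red), "fx", "fy", "cx", "cy" (pixels), "dist" ([k1, k2, p1, p2, k3] as OpenCV has them; the pictures are not rectified), "extrinsics" (4x4, takes a point from world to camera coordinates). Camera axes: x right, y up, looking along -z (the intrinsics and any distortion apply to the point x, -y, -z); pixel columns grow to the right and rows downward; lengths in m; the calibration is good to about 2 mm. A picture is of the moment at which its call begins. There is no depth.
- job.close_job(): hands the job in, once; it reports no verdict.
The state is a dict: "time_s": time; "joint_pos": joint angles; "qd": joint speeds; "joint_efforts": joint torques, N m; "position": TCP position; "eef_rot": TCP orientation; "force": force on the tool from outside, world axes, zero at the start; "ft_torque": the same for the moment, N m; "grip_width": finger opening in m.
Only numpy, scipy, OpenCV 4.12 (cv2) and the standard library are available. Lean on these libraries where they do the work, as an engineer would, in place of code of your own. Each camera call takes 0.05 s, during which the arm holds its last target. There are 200 camera calls.

### The job

Two plywood feed boxes stand on the club workshop's bench, one filled with yellow balls and one with green. Pull the slide gate of the yellow box partway open by its red knob, about 60 mm, so that only the rear row of two balls drops into the tray below, then push the gate fully shut again and let go. Leave the green box's gate alone.

Things in the scene. Friction and masses are not known exactly. Their poses are not given: they have to be found in the camera images.
- feeder_y_gate (a joint): slide gate under the box of yellow balls: opening in m, 0 = fully shut at its stop, grows as the knob is pulled away from the box, at most 0.12. Starts up to 8 mm open, stays where left, needs 2 to 4 N. The rear row has dropped by about 45 mm open, the next starts to drop past about 80 mm. A black cross line on the gate shows just outside the box's front wall at about 60 mm.
- feeder_y_knob (a point): point on the axis of the red upright round knob of the yellow box's gate, 22 mm across, rising from the gate plate (top 101 mm above the table) to 157 mm; the point is 135 mm above the table and moves with the gate. Its x axis is level, from the knob towards the box: pull along -x, push shut along +x. Shut, the box's front wall (150 mm high) is 65 mm beyond the knob's axis.
- feeder_g_knob (a point): the same point on the red knob of the other, identical box, filled with green balls: not to be moved. Each box is 80 mm wide (110 mm over the flared rim, 172 mm high) and 152 mm long, with three cells one behind another, two balls in each; its catch tray juts out 100 mm beyond the far end.
- yellow_1: yellow wooden ball, 30 mm across, origin at its centre (its axes mean nothing); one of the two that start side by side in the rear cell of the yellow feeder, centre 116 mm above the table; in the tray its centre comes to rest 30 to 60 mm above the table
- yellow_2: yellow wooden ball, 30 mm across, origin at its centre (its axes mean nothing); one of the two that start side by side in the rear cell of the yellow feeder, centre 116 mm above the table; in the tray its centre comes to rest 30 to 60 mm above the table
Not all that is in view belongs to the job. Leave any blue look-alike of the yellow_1 alone. What is shaped like the yellow_2 but pink is not meant.

How it is judged:
By the outcome, as a careful person would: the job done as asked, in the order asked, and still so for the second after the job is handed in, with the robot touching nothing.
It also fails if it takes over 32 s, if anything falls off the work surface, if the arm or the gripper's body presses on something with over 40 N, if the wrist force passes 120 N, or if a joint passes its speed limit or range.

## Working session

There is one attempt and no reset: what is moved stays moved. The work goes in short steps, Python scripts to look and compute and a shell command to move; the robot and the scene stay as the last step left them, time stands still between calls to the robot, and variables do not carry over. Pictures are saved under pics/ and viewed, about 8 in all and at most 12, crops included, and the job is handed in when it is done.

```bash
mkdir -p pics; cat > h.py <<'E'
import numpy as np, cv2
from bench import robot, imaging, job
def ray(c,u,v):
    K=np.array([[c['fx'],0,c['cx']],[0,c['fy'],c['cy']],[0,0,1]]);
    p=cv2.undistortPoints(np.array([[[u,v]]],float),K,np.array(c['dist'],float))[0,0]
    E=np.array(c['extrinsics']);d=E[:3,:3].T@np.array([p[0],-p[1],-1.]);o=-E[:3,:3].T@E[:3,3];return o,d
def onz(c,u,v,z):
    o,d=ray(c,u,v);return o+d*(z-o[2])/d[2]
def proj(c,P):
    E=np.array(c['extrinsics']);q=E[:3,:3]@np.array(P,float)+E[:3,3]
    K=np.array([[c['fx'],0,c['cx']],[0,c['fy'],c['cy']],[0,0,1]])
    return cv2.projectPoints(np.array([[q[0],-q[1],-q[2]]]),np.zeros(3),np.zeros(3),K,np.array(c['dist'],float))[0].ravel()
def blobs(c,lo,hi,amin=30):
    h=cv2.cvtColor(c['color'],cv2.COLOR_BGR2HSV)
    m=cv2.inRange(h,np.array(lo),np.array(hi))
    n,l,s,ce=cv2.connectedComponentsWithStats(m)
    return [(s[i].tolist(),ce[i].round(1).tolist()) for i in range(1,n) if s[i][4]>=amin]
def red(c): return blobs(c,(0,140,70),(8,255,255))+blobs(c,(172,140,70),(180,255,255))
E
python3 - <<'E'
from h import *
for n in('top','side'):
    c=imaging.read_camera(n);cv2.imwrite(f'pics/{n}0.png',c['color']);print(n,red(c));print('yel',blobs(c,(20,120,100),(35,255,255)))
    print(ray(c,320,200))
print(robot.get_state(), robot.tcp_to_grasp)
E
```

```text
top [([284, 187, 13, 49, 556], [290.3, 211.2]), ([415, 246, 18, 14, 175], [423.8, 252.3]), ([199, 288, 18, 12, 161], [207.5, 293.4]), ([77, 320, 17, 17, 226], [84.8, 328.0])]
yel [([383, 147, 16, 15, 185], [390.2, 153.8]), ([368, 153, 14, 15, 153], [374.3, 159.6]), ([394, 173, 16, 16, 193], [401.4, 180.5]), ([378, 179, 15, 16, 166], [385.2, 186.4]), ([403, 195, 16, 15, 197], [410.4, 201.9]), ([387, 201, 15, 15, 165], [394.0, 207.8])]
(array([ 0.47991188, -0.01887638,  0.93073929]), array([ 0.20784165, -0.0363329 , -0.97750594]))
side [([201, 92, 13, 11, 104], [207.1, 97.0]), ([231, 133, 13, 28, 229], [236.9, 145.6]), ([307, 216, 15, 15, 167], [313.9, 223.6]), ([0, 253, 56, 102, 2975], [31.1, 305.2]), ([289, 259, 16, 35, 423], [296.7, 274.9])]
yel [([61, 61, 44, 36, 1034], [82.4, 78.3]), ([390, 221, 23, 17, 181], [400.1, 228.3]), ([362, 233, 23, 18, 218], [372.1, 240.9]), ([340, 242, 22, 20, 198], [349.9, 250.7])]
(array([ 0.4168049 , -0.70369127,  0.65580569]), array([ 0.23223121,  0.75455769, -0.61399763]))
{'time_s': 0.1, 'joint_pos': array([-1.39219668,  0.33383901,  0.03988706,  1.4661737 , -0.0134065 ,
        1.34330257, -0.05852288]), 'qd': array([-3.19375160e-04, -1.46169869e-03, -9.86718571e-04, -5.50068415e-04,
        2.99070203e-03,  3.41151481e-04,  8.57243391e-05]), 'joint_efforts': array([ 4.01270736e-03, -6.60009670e+01,  1.37025811e+00, -4.06466210e+01,
        1.71601516e-02,  9.05526424e-03, -3.52220491e-05]), 'position': array([0.17817384, 0.62467756, 0.23051566]), 'eef_rot': array([-1.00307311,  1.32905417,  1.0014898 ]), 'force': array([-0.45294881,  0.53078875,  0.0701836 ]), 'ft_torque': array([-0.0031905 , -0.01712715, -0.06122605]), 'grip_width': 0.08561035442686452} 0.0187
```

View pics/top0.png

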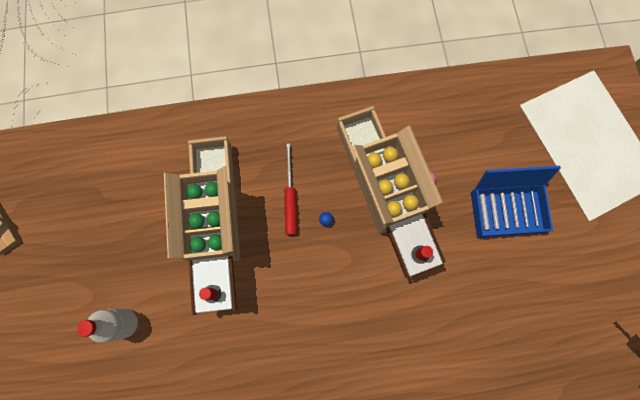

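View pics/side0.png

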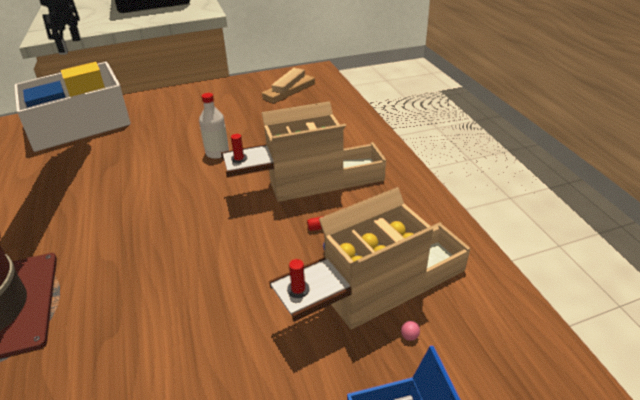

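The top view shows the yellow box at about (395,180), with its red knob at (424,252). The green box's knob is at (207,293). The other red things are the bottle cap (85,328) and the screwdriver handle (290,211). The blue ball (326,219) and the pink ball (side view 411,330) are distractors. The knob to use is top (424,252), side (297,275), because it sits on the gate of the box holding the yellow balls. Next I'll measure it and confirm with a crop.

```bash
python3 - <<'E'
from h import *
t=imaging.read_camera('top');s=imaging.read_camera('side')
cv2.imwrite('pics/crop1.png',cv2.resize(np.hstack([t['color'][130:290,330:470],s['color'][180:340,260:400]]),None,fx=2.8,fy=2.8,interpolation=cv2.INTER_CUBIC))
def tri(a,b):
    (o1,d1),(o2,d2)=ray(t,*a),ray(s,*b);A=np.c_[d1,-d2];k=np.linalg.lstsq(A,o2-o1,rcond=None)[0];p,q=o1+d1*k[0],o2+d2*k[1];return (p+q)/2,np.linalg.norm(p-q)
print('tri',tri((423.8,252.3),(296.7,274.9)))
B=[(390.2,153.8),(374.3,159.6),(401.4,180.5),(385.2,186.4),(410.4,201.9),(394,207.8)]
P=np.array([onz(t,*b,0.120) for b in B]);M=(P[::2]+P[1::2])/2
print(P.round(3));print(M.round(3)); d=M[0]-M[2];print('yaw',np.degrees(np.arctan2(d[1],d[0])))
k=onz(t,426.5,252.3,.157);print('knobtop',k)
print('side axis plane', onz(s,296.7,264,.157), onz(s,296.7,275,.135))
h=t['color'];g=cv2.cvtColor(h,cv2.COLOR_BGR2HSV);m=cv2.inRange(g,(0,0,150),(180,50,255));m[:210]=0;m[:, :380]=0;m[290:]=0;m[:,450:]=0
c=max(cv2.findContours(m,0,2)[0],key=cv2.contourArea);b=cv2.boxPoints(cv2.minAreaRect(c));print(b.round(0).tolist());print(np.array([onz(t,*q,.101) for q in b]).round(3))
E
```

```text
tri (array([ 0.52659968, -0.21879515,  0.1328408 ]), np.float64(0.0009345934371128747))
[[ 0.722 -0.195  0.12 ]
 [ 0.715 -0.163  0.12 ]
 [ 0.667 -0.206  0.12 ]
 [ 0.66  -0.174  0.12 ]
 [ 0.624 -0.215  0.12 ]
 [ 0.617 -0.183  0.12 ]]
[[ 0.718 -0.179  0.12 ]
 [ 0.664 -0.19   0.12 ]
 [ 0.621 -0.199  0.12 ]]
yaw 11.732292443397196
knobtop [ 0.52492312 -0.21749661  0.157     ]
side axis plane [ 0.52706828 -0.22067765  0.157     ] [ 0.52562179 -0.22096919  0.135     ]
[[391.0, 230.0], [423.0, 217.0], [442.0, 263.0], [409.0, 276.0]]
[[ 0.58  -0.173  0.101]
 [ 0.596 -0.239  0.101]
 [ 0.504 -0.257  0.101]
 [ 0.49  -0.192  0.101]]
```

View pics/crop1.png

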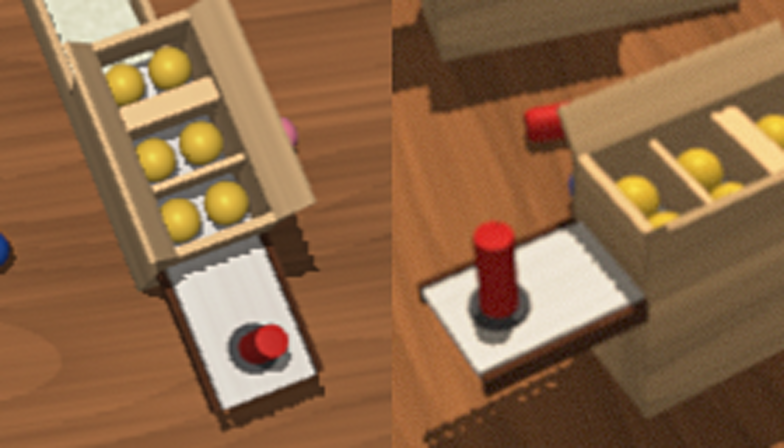

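```bash
python3 - <<'E'
from h import *
from scipy.spatial.transform import Rotation as R
s=robot.get_state();M=R.from_rotvec(s['eef_rot']).as_matrix();print(M.round(3));z=M[:,2];print(np.degrees(np.arctan2(z[1],z[0])))
t=imaging.read_camera('top');print(onz(t,207.5,293.4,.14))
print((np.array([.5265,-.219])-s['position'][:2])*1000)
E
```

```text
[[-0.    -0.962  0.274]
 [-0.001  0.274  0.962]
 [-1.    -0.    -0.001]]
74.08166758933086
[0.51173235 0.17103334 0.14      ]
[ 348.29859655 -843.82286285]
```

```bash
python3 -m jog '[[85,44,-35,20,3],[85,88,-70,40,6],[85,132,-105,50,9],[85,177,-140,50,12],[85,222,-175,50,15],[85,250,-215,50,18],[85,275,-258,50,21],[85,300,-300,50,24],[85,325,-342,50,27.6],[85,350,-385,50,27.6],[85,350,-433,50,27.6],[85,350,-480,50,27.6]]'
```

```text
time_s: 1.45
position: [0.5268, 0.1687, 0.281]
eef_rot: [-1.358, 1.106, 1.357]
force: [0.1, -0.1, 0.7]
grip_width: 0.0849
```

```bash
python3 -m jog '[[85,0,-45,0,0],[85,0,-90,0,0],[85,0,-135,0,0],[85,0,-180,0,0],[85,0,-225,0,0],[85,0,-270,0,0],[85,0,-315,0,0],[85,-1,-345,0,0],[85,-1,-364,0,0],[85,-1,-364,0,0],[85,-1,-364,0,0],[85,-1,-364,0,0]]'
python3 - <<'E'
from h import *
from scipy.spatial.transform import Rotation as R
s=robot.get_state();M=R.from_rotvec(s['eef_rot']).as_matrix();z=M[:,2];print(s['position'],np.degrees(np.arctan2(z[1],z[0])),s['joint_pos'].round(2))
c=imaging.read_camera('wrist');cv2.imwrite('pics/w1.png',c['color']);r=red(c);print(r)
for P in[(.5265,-.219,.157),(.5265,-.219,.101)]:print(proj(c,P))
E
```

```text
time_s: 2.65
position: [0.5253, -0.1917, 0.2812]
eef_rot: [-1.359, 1.105, 1.359]
force: [0.2, 0.3, 0.4]
grip_width: 0.0851
[ 0.52530607 -0.1917286   0.28117901] 101.7772199424991 [-0.31  0.13  0.65  1.64 -0.08  1.4   2.13]
[([280, 166, 23, 31, 518], [291.3, 181.0]), ([603, 220, 37, 31, 640], [622.9, 233.3]), ([423, 240, 22, 27, 385], [433.7, 251.9])]
[288.74611744 185.50170809]
[293.56192754 172.51652596]
```

View pics/w1.png

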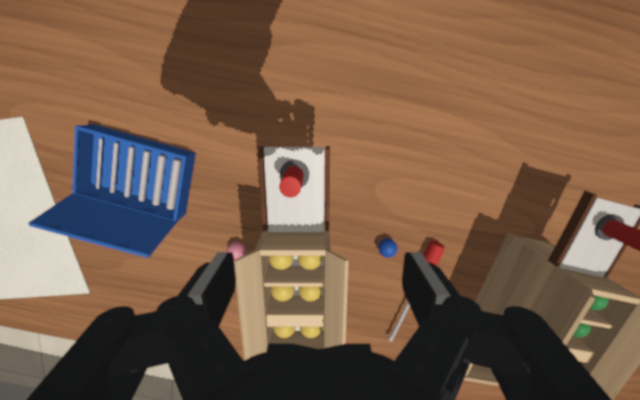

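The wrist view shows the knob top at (290,187), within 2 px of the prediction, and the box is upright in the frame, so the yaw is right. The fingers will move 27 mm sideways and then go down.

```bash
python3 -m jog '[[85,1,-14,0,0],[85,1,-27,0,0],[85,1,-27,-40,0],[85,1,-27,-80,0],[85,1,-27,-110,0],[85,1,-27,-135,0],[85,1,-27,-155,0],[85,1,-27,-163,0],[85,1,-27,-163,0],[85,1,-27,-163,0]]'
python3 - <<'E'
from h import *
s=robot.get_state();print(s['position'],s['force'])
for n in('side','top'):
  c=imaging.read_camera(n);print(red(c));cv2.imwrite(f'pics/{n}2.png',c['color'])
c=cv2.imread('pics/side2.png')[170:340,220:420];d=cv2.imread('pics/top2.png')[130:300,330:470]
cv2.imwrite('pics/c2.png',cv2.resize(np.hstack([c,d]),None,fx=2.3,fy=2.3))
E
```

```text
time_s: 3.7
position: [0.5266, -0.2203, 0.1192]
eef_rot: [-1.359, 1.105, 1.357]
force: [1.0, -0.1, 0.3]
grip_width: 0.0852
[ 0.52658974 -0.22033089  0.11923844] [ 1.04194049 -0.11598544  0.32616898]
[([256, 0, 69, 43, 1101], [301.3, 13.9]), ([317, 0, 12, 19, 68], [322.7, 7.5]), ([201, 92, 13, 11, 108], [207.0, 97.1]), ([231, 133, 13, 28, 241], [236.9, 145.8]), ([277, 180, 18, 9, 51], [286.0, 184.2]), ([312, 216, 11, 15, 77], [317.0, 225.0]), ([8, 253, 49, 96, 2870], [32.9, 300.9]), ([289, 260, 15, 34, 315], [295.8, 278.8])]
[([439, 161, 136, 239, 19629], [509.8, 292.5]), ([472, 168, 5, 26, 66], [474.5, 181.1]), ([284, 187, 14, 49, 578], [290.4, 211.8]), ([427, 213, 14, 49, 108], [431.5, 238.2]), ([452, 212, 15, 26, 68], [460.2, 224.4]), ([199, 288, 18, 12, 173], [207.9, 293.4]), ([77, 320, 19, 17, 258], [85.7, 327.8])]
```

View pics/c2.png

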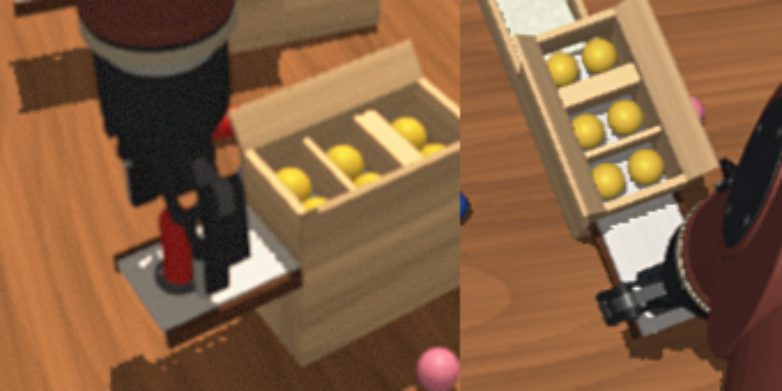

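The side crop shows the knob standing between the fingers and clear of them. Closing now.

```bash
python3 -m jog '[[10,0,0,0,0],[10,0,0,0,0],[10,0,0,0,0],[10,0,0,0,0],[10,0,0,0,0],[10,0,0,0,0],[10,0,0,0,0],[10,0,0,0,0]]'
```

```text
time_s: 4.6
position: [0.5261, -0.2197, 0.1185]
eef_rot: [-1.358, 1.105, 1.358]
force: [-2.5, 2.7, 5.9]
grip_width: 0.0204
```

Gripped at 20.4 mm opening. Pulling 57 mm along the gate axis (11.7° in yaw).

```bash
python3 -m jog '[[10,-5,-1,0,0],[10,-12,-2.5,0,0],[10,-19,-4,0,0],[10,-26,-5.4,0,0],[10,-33,-6.8,0,0],[10,-40,-8.3,0,0],[10,-46,-9.5,0,0],[10,-51,-10.6,0,0],[10,-55.8,-11.6,0,0],[10,-55.8,-11.6,0,0],[10,-55.8,-11.6,0,0]]'
python3 - <<'E'
from h import *
s=robot.get_state();print(s['position'],s['force'])
for n in('side','top'):
  c=imaging.read_camera(n);print(n,blobs(c,(20,120,100),(35,255,255)));cv2.imwrite(f'pics/{n}3.png',c['color'])
c=cv2.imread('pics/side3.png')[170:340,250:480];d=cv2.imread('pics/top3.png')[100:270,330:470]
cv2.imwrite('pics/c3.png',cv2.resize(np.hstack([c,d]),None,fx=2.1,fy=2.1))
E
```

```text
time_s: 5.7
position: [0.4691, -0.2316, 0.1185]
eef_rot: [-1.356, 1.106, 1.359]
force: [-3.2, 5.8, 9.8]
grip_width: 0.0206
[ 0.46906612 -0.23156927  0.11850357] [-3.18892663  5.77833653  9.83229358]
side [([60, 62, 45, 34, 1020], [82.3, 78.2]), ([361, 234, 22, 18, 176], [371.1, 241.8]), ([431, 235, 28, 24, 346], [443.0, 246.3]), ([340, 244, 20, 18, 145], [348.7, 251.5])]
top [([359, 115, 14, 14, 155], [365.3, 121.6]), ([344, 120, 14, 14, 146], [350.4, 126.7]), ([395, 175, 16, 15, 180], [402.2, 182.3]), ([379, 182, 15, 14, 147], [385.9, 188.1]), ([404, 197, 16, 15, 184], [411.3, 203.8]), ([388, 203, 15, 15, 155], [394.9, 209.7])]
```

View pics/c3.png

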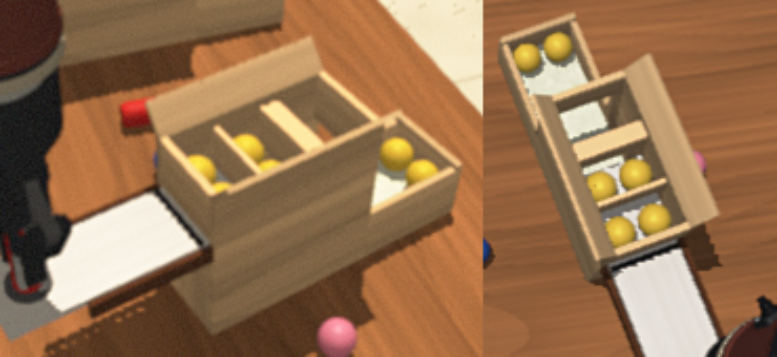

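Both rear balls are in the tray (top view 365,122 and 350,127). The other four are still in the box, and the black line shows just outside the front wall. Pushing shut.

```bash
python3 -m jog '[[10,5,1,0,0],[10,12,2.5,0,0],[10,19,4,0,0],[10,26,5.4,0,0],[10,33,6.8,0,0],[10,40,8.3,0,0],[10,46,9.5,0,0],[10,51,10.6,0,0],[10,54,11.2,0,0],[10,55.8,11.6,0,0],[10,55.8,11.6,0,0]]'; python3 -m jog '[[10,1,0.2,0,0],[10,2,0.4,0,0],[10,2,0.4,0,0]]';python3 -m jog '[[10,1,0.2,0,0],[10,2,0.4,0,0],[10,2,0.4,0,0]]'
```

```text
time_s: 6.9
position: [0.5255, -0.2198, 0.1186]
eef_rot: [-1.357, 1.105, 1.359]
force: [-0.7, 5.2, 7.4]
grip_width: 0.0203
time_s: 7.2
position: [0.5272, -0.2195, 0.1186]
eef_rot: [-1.357, 1.106, 1.359]
force: [-1.9, 5.8, 8.9]
grip_width: 0.0207
time_s: 7.5
position: [0.5291, -0.2191, 0.1186]
eef_rot: [-1.357, 1.106, 1.359]
force: [-2.8, 5.7, 8.5]
grip_width: 0.0205
```

```bash
for i in 1 2; do python3 -m jog '[[10,0.8,0.15,0,0],[10,1.5,0.3,0,0],[10,1.5,0.3,0,0]]'|grep -E 'pos|force'; done
```

```text
position: [0.5306, -0.2187, 0.1186]
force: [-2.9, 6.0, 8.7]
position: [0.5309, -0.2187, 0.1185]
force: [-9.3, 6.7, 14.8]
```

```bash
for i in 1 2; do python3 -m jog '[[10,0.5,0.1,0,0],[10,1,0.2,0,0],[10,1,0.2,0,0]]'|grep -E 'pos|force|wid'; done
python3 - <<'E'
from h import *
c=imaging.read_camera('top');print('top',blobs(c,(20,120,100),(35,255,255)))
E
```

```text
position: [0.5309, -0.2187, 0.1185]
force: [-12.3, 7.1, 17.4]
grip_width: 0.0204
position: [0.5309, -0.2187, 0.1185]
force: [-18.9, 6.5, 21.1]
grip_width: 0.0209
top [([359, 115, 14, 14, 155], [365.3, 121.6]), ([344, 120, 13, 14, 145], [350.4, 126.7]), ([393, 171, 16, 16, 195], [400.5, 178.0]), ([377, 177, 15, 16, 168], [384.3, 183.8]), ([402, 192, 16, 16, 200], [409.4, 199.4]), ([386, 198, 15, 16, 170], [393.1, 205.5])]
```

The gate is at its hard stop: the position holds at 0.5309 while the force rises. Releasing, then straight up.

```bash
python3 -m jog '[[85,0,0,0,0],[85,0,0,0,0],[85,0,0,0,0],[85,0,0,0,0],[85,0,0,0,0],[85,0,0,0,0],[85,0,0,0,0],[85,0,0,0,0]]'; python3 -m jog '[[85,0,0,15,0],[85,0,0,40,0],[85,0,0,75,0],[85,0,0,110,0],[85,0,0,140,0],[85,0,45,150,0],[85,0,90,150,0],[85,0,135,150,0],[85,0,180,150,0],[85,0,180,150,0],[85,0,180,150,0]]'
python3 - <<'E'
from h import *
for n in('side','top'):
  c=imaging.read_camera(n);print(n,red(c));print(blobs(c,(20,120,100),(35,255,255)));cv2.imwrite(f'pics/{n}4.png',c['color'])
  if n=='top':t=c
  else:s=c
c=cv2.imread('pics/side4.png')[170:340,250:480];d=cv2.imread('pics/top4.png')[100:290,180:470]
cv2.imwrite('pics/c4.png',cv2.resize(np.hstack([cv2.copyMakeBorder(c,0,20,0,0,0),d]),None,fx=1.5,fy=1.5))
print(proj(t,(.5311,-.2187,.135)),proj(s,(.5311,-.2187,.135)))
E
```

```text
time_s: 9.55
position: [0.5351, -0.2183, 0.1183]
eef_rot: [-1.358, 1.106, 1.358]
force: [-1.0, 0.1, -0.5]
grip_width: 0.085
time_s: 10.65
position: [0.5351, -0.0375, 0.2693]
eef_rot: [-1.36, 1.104, 1.359]
force: [-0.3, -1.0, -0.3]
grip_width: 0.0849
side [([201, 92, 13, 11, 108], [207.1, 97.1]), ([231, 133, 13, 28, 247], [236.9, 146.0]), ([307, 216, 15, 15, 168], [313.9, 223.6]), ([0, 253, 56, 102, 2889], [32.3, 302.1]), ([292, 257, 16, 35, 430], [299.8, 273.8])]
[([61, 61, 43, 35, 1024], [82.4, 78.1]), ([363, 232, 25, 19, 256], [374.0, 240.6]), ([431, 235, 28, 24, 345], [442.8, 246.2]), ([341, 241, 24, 21, 247], [351.7, 250.4])]
top [([389, 130, 47, 205, 1452], [417.2, 230.2]), ([371, 132, 29, 76, 669], [385.8, 158.2]), ([285, 140, 98, 64, 3324], [330.9, 163.7]), ([252, 143, 82, 257, 6611], [293.0, 311.3]), ([391, 193, 12, 12, 40], [396.0, 199.5]), ([394, 205, 12, 14, 59], [400.1, 210.3]), ([293, 208, 144, 192, 9572], [380.6, 306.6]), ([199, 288, 18, 12, 174], [207.9, 293.5]), ([77, 320, 19, 17, 256], [85.7, 327.8])]
[([359, 115, 14, 14, 155], [365.3, 121.6]), ([344, 120, 14, 14, 146], [350.4, 126.7])]
[423.56106779 249.97402942] [299.85013966 272.9992199 ]
```

View pics/c4.png

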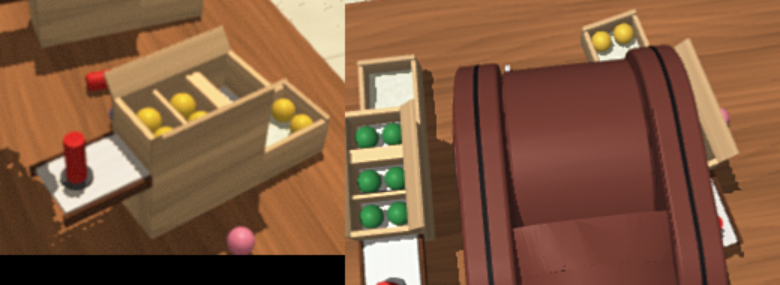

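The side crop shows the knob at (300,274), where the stop position projects to (299.9,273.0). Two yellow balls are in the tray and the green gate is unmoved. Handing in.

```bash
python3 -c "
from bench import job
print(job.close_job())"
```

```text
the job is handed in; nothing more can be done
None
```

I gripped the yellow box's red knob, pulled the gate about 57 mm, and saw both rear yellow balls drop into the tray. I then pushed the gate back to its hard stop, let go and moved the arm clear. The job was handed in at about 11 s of the 32 s allowed.

- **Gate shut:** the knob stopped at about x = 0.531 while the push force on the wrist rose to about 20 N. After release, the side view shows the knob within 1 px of that stop position.
- **Balls:** two yellow balls lie in the tray. After the gate was shut, the top view showed the other four still in the box. In the final top view the arm hid the yellow box, and the side view shows only the upper parts of those balls.
- **Green box and the rest:** the green knob sits at the same pixels as before, and its box looks the same.

No check failed. I measured the pull by how far the arm moved rather than reading the gate directly. The push back ran about 5 mm past the starting point, so the gate was open about 62 mm at its widest.

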